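Pop the orange dish up out of its microscope holder

ROBOT

A 7-joint arm with a two-finger parallel gripper is mounted at the origin on the work surface. World frame = base frame: x ahead of the robot, y to its left, z up, the work surface at z = 0. Lengths are in m, angles in degrees, forces in N, time in s.
With the tool pointing down it reaches from about 0.425 to 0.875 m from the base axis. Payload 4.7 kg.
Tool frame: the origin (TCP) lies at the very end of the fingers, on their centre line; the grasp point (between the pads) lies 19 mm behind it; z points along the fingers, y is the direction in which the jaws open and shut (so a half turn about z gives the same grasp; the last joint's range is limited). The gripper opens to 87 mm and grips with 3 to 60 N. Pads are 19 mm wide; open, the fingers measure 117 mm over their backs; the gripper's body (75 mm by 190 mm) begins 51 mm behind the grasp point.
Start: joints at [-76.312, 18.392, -4.016, 83.108, 1.295, 78.541, -3.26], TCP at [0.145, 0.634, 0.223] pointing down, gripper open.
Joint ranges: [-163.93, 163.93], [-17.29, 119.83], [-79.2, 71.16], [3.27, 140.29], [-89.18, 269.18], [5.43, 117.66], [-154.24, 154.24]. Speed limits (degrees/s): [147.25, 147.25, 180, 180, 180, 180, 180].

INTERFACE

Orientations are given as [roll, pitch, yaw] about the fixed x, y, z axes, in that order (R = Rz(yaw) Ry(pitch) Rx(roll)).
In Python, from cell import * gives the robot as it stands.
- The arm moves only by the tool drive_tool, never from a script. Its argument "moves" is text: rows parted by semicolons, each of 5 numbers parted by spaces: the shift along the tool's x, y, z in m, then the turn about the tool's z in degrees, then the gripper's target within -1 to 1 (fully open at 1, half-way at 0, shut at -1). In form: x y z yaw fingers; .... A call has exactly 8 rows; each row is the pose to reach, as a shift and turn from the pose commanded when the call began, along the tool's axes at that moment; what a row does not reach only later rows make up. A row lasts 1/10 s, in which the tool goes at most 50 mm and 8.59 degrees, less where a joint would pass 70% of its speed; a pose out of reach is approached as far as the arm can. A call with a gripper value outside its range is refused whole. The fingers move at their own pace and stop on an object; "grip_force" is the grip in N (left out, the last holds). Time passes only in rows, so rows that repeat a pose let the fingers close, or fill a call up. It gives the time, the measured TCP pose, the force and the opening at its end, in the units of the state.
- get_obs(): the state, without advancing time (a new reading comes with each control period).
- read_camera(name): name is "scene" or "side" or "wrist"; returns (picture, depth): 420x560x3 uint8, red, green, blue; 420x560 float32, m along the optical axis (not along the pixel's ray), 0 where there is no reading.
- calibration(name): a dict with "intrinsics" (3x3 intrinsics, pixels), "k1" (the pictures are not rectified: a ray, as slopes to the right and down, at radius r is drawn at 1 + k1 r^2 times it, then the intrinsics apply), "cam_to_world" (4x4, takes a point from camera to world coordinates); the wrist camera has in their place "T_tool_cam" (4x4, takes a point from camera to tool coordinates, whose origin is the TCP and whose axes are the flange's). Camera axes: x right, y up, looking along -z (the intrinsics and any distortion apply to the point x, -y, -z); pixel columns grow to the right and rows downward; lengths in m; the calibration is good to about 2 mm. A picture is of the moment at which its call begins: read the wrist's pose just before it. calibration takes no time and is no camera call.
- sign_off(): hands the job in, once; it reports no verdict.
Trained networks look in the newest picture that a camera, given by its name, has taken for a name from the list of things; names that differ only in an ending like _2 or _b are one class to them, and where a whole thing is asked for, a point or a joint stands for the part that bears it (a point fixed in the world has none). Each returns a list of dicts, best first, with "conf" (0 to 1); they miss things now and then, are a little off and sometimes report something else, mostly with a low value. They report only what shows in the picture. A call takes as long as a camera call.
- search_frame(camera, name): "uv" ([column, row] in pixels, amid what is visible of it).
- pinpoint(camera, name): "uv" ([column, row] in pixels: a listed point, or the origin of a listed thing).
The state is a dict: "time_s": time; "qpos": joint angles; "joint_velocities": joint speeds; "effort": joint torques, N m; "tool_pos": TCP position; "tool_rot": TCP orientation; "force": force on the tool from outside, world axes, zero at the start; "wrist_torque": the same for the moment, N m; "grip_width": finger opening in m.
Only numpy, scipy, OpenCV 4.12 (cv2) and the standard library are available. Lean on these libraries where they do the work, as an engineer would, in place of code of your own. Each camera call takes 0.05 s, during which the arm holds its last target. There are 200 camera calls.

TASK

The orange-lidded dish sits flush in its grey holder, too deep to grip. Pick up that holder and lower it, level, over the upright post of the green push-out stand, so that the post goes up through the hole in the holder's underside and pokes the dish up, then let go with the holder sitting flat on the stand's base and the dish standing proud. Leave the holder with the blue dish where it is.

Things in the scene. Friction and masses are not known exactly. Their poses are not given: they have to be found in the camera images.
- holder_orange: Loose grey block, 90 (its x) by 56 (its y) by 34 mm high, 0.2 to 0.42 kg, lying flat on the bench; grip it from above across its 56 mm width. Top centre: round recess 37 mm wide, 14 mm deep, holding the orange dish; from its floor (20 mm above the underside) a concentric round hole 29 mm wide goes down through the underside. Origin: centre of its underside; z up. Which way round it ends up does not matter.
- dish_orange: Loose round closed dish with an orange lid, 36 mm across and 14 mm high, 30 g, dropped into the recess of holder_orange with its top flush with the block's top; not fastened. Origin: centre of its underside; z up.
- stand: Fixed push-out stand on the bench: a green round base 90 mm across and 12 mm high, with an upright steel post in its centre, 18 mm across, whose flat top is 42 mm above the bench (30 mm above the base). A holder resting flat on the base has its dish lifted 10 mm off the recess floor by the post; the recess still surrounds the lowest 4 mm of the dish. Origin: centre of the base's underside, on the bench; z up along the post.
- holder_blue: A second grey block of the same shape and size with a blue-lidded dish in it: a bystander, on the other side of the stand. Origin: centre of its underside; z up.

How it is judged:
By the outcome, as a careful person would: the job done as asked, in the order asked, and still so for the second after the job is handed in, with the robot touching nothing.
It also fails if it takes over 43 s, if anything falls off the work surface, if the arm or the gripper's body presses on something with over 40 N, if the wrist force passes 120 N, or if a joint passes its speed limit or range.

## Working session

There is one attempt and no reset: what is moved stays moved. The work goes in short steps, Python scripts to look and compute and a tool call to move; the robot and the scene stay as the last step left them, time stands still between calls to the robot, and variables do not carry over. Pictures are saved under pics/ and viewed, about 8 in all and at most 12, crops included, and the job is handed in when it is done.

Besides the shell and the picture viewer there is one more tool, called after ">>>" by a JSON object that holds its "name" and its "arguments". drive_tool: Moves the arm, as the interface text tells. Its arguments: {"type":"object","properties":{"moves":{"type":"string"},"grip_force":{"type":"number"}},"required":["moves"]}

```bash
mkdir -p pics; cat > h.py <<'E'
from cell import *
import numpy as np, cv2
from scipy.spatial.transform import Rotation as R
def pose(o):
    T=np.eye(4);T[:3,:3]=R.from_euler('xyz',o['tool_rot'],degrees=True).as_matrix();T[:3,3]=o['tool_pos'];return T
def c2w(n,c,o): return pose(o)@np.array(c['T_tool_cam']) if n=='wrist' else np.array(c['cam_to_world'])
def ray(n,uv,o=None):
    c=calibration(n);K=np.array(c['intrinsics']);T=c2w(n,c,o)
    p=cv2.undistortPoints(np.array([[uv]],float),K,np.array([c['k1'],0,0,0,0.]))[0,0]
    return T[:3,3],T[:3,:3]@np.array([p[0],-p[1],-1])
def atz(n,uv,z,o=None):
    a,d=ray(n,uv,o);return a+d*(z-a[2])/d[2]
def cloud(n,dep,o=None):
    c=calibration(n);K=np.array(c['intrinsics']);T=c2w(n,c,o)
    h,w=dep.shape;u,v=np.meshgrid(np.arange(w),np.arange(h))
    p=cv2.undistortPoints(np.stack([u,v],-1).reshape(-1,1,2).astype(float),K,np.array([c['k1'],0,0,0,0.]))[:,0]
    d=dep.reshape(-1,1);P=np.c_[p[:,0],-p[:,1],-np.ones(len(p))]*d
    P=P@T[:3,:3].T+T[:3,3];P[d[:,0]==0]=np.nan
    return P.reshape(h,w,3)
E
python3 - <<'E'
from h import *
o=get_obs();print(o['tool_pos'],o['tool_rot'],o['grip_width'],o['time_s'])
for n in ['scene','side']:
    im,d=read_camera(n);cv2.imwrite(f'pics/{n}0.png',im[...,::-1])
    np.savez(n+'0.npz',im=im,d=d);P=cloud(n,d)
    for t in ['holder_orange','dish_orange','stand','holder_blue']:
        for r in search_frame(n,t)[:2]:
            u,v=np.round(r['uv']).astype(int);print(n,t,round(r['conf'],2),r['uv'],P[v,u].round(4))
E
```

```text
[0.1448229  0.63309243 0.22148184] [-1.79892370e+02  6.53458154e-03  1.67121814e+02] 0.08665404285299909 0.0
scene holder_orange 0.72 [179.7, 175.4] [ 0.5508 -0.2264  0.0353]
scene dish_orange 0.68 [179.5, 167.4] [ 0.5279 -0.2433  0.0324]
scene stand 0.94 [270.8, 205.8] [ 0.5252 -0.0257  0.011 ]
scene holder_blue 0.87 [388.1, 263.5] [0.5744 0.2294 0.0326]
side holder_orange 0.84 [346.6, 363.5] [ 0.501  -0.2663  0.0353]
side dish_orange 0.93 [354.2, 346.7] [ 0.5228 -0.2491  0.0335]
side stand 0.95 [276.5, 250.0] [ 0.5016 -0.0365  0.0133]
side holder_blue 0.66 [244.0, 153.1] [0.5393 0.2038 0.034 ]
```

View pics/scene0.png

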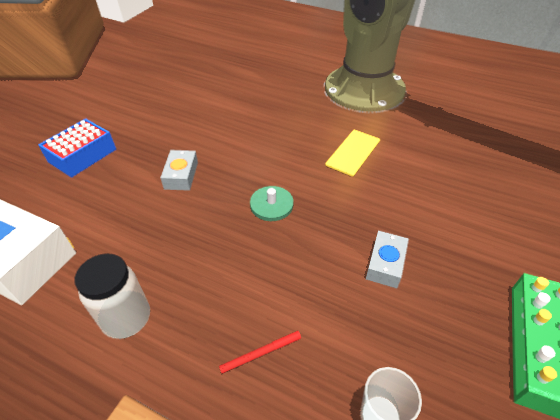

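```bash
python3 - <<'E'
from h import *
for n in ['scene','side']:
    z=np.load(n+'0.npz');P=cloud(n,z['d'])
    m=(abs(P[...,2]-.034)<.006)&(np.hypot(P[...,0]-.526,P[...,1]+.246)<.07)
    q=P[m][:,:2].astype(np.float32);r=cv2.minAreaRect(q*1000);print(n,m.sum(),r,P[m][:,2].mean())
    m=(abs(P[...,2]-.042)<.005)&(np.hypot(P[...,0]-.51,P[...,1]+.03)<.06)
    print('post top',m.sum(),P[m].mean(0))
    m=(abs(P[...,2]-.012)<.004)&(np.hypot(P[...,0]-.51,P[...,1]+.03)<.08)
    print('base',m.sum(),cv2.minEnclosingCircle(P[m][:,:2].astype(np.float32)*1000), P[m].mean(0))
E
```

```text
scene 819 ((521.9215087890625, -251.64002990722656), (94.03620147705078, 58.96276092529297), 23.141761779785156) 0.03287342049573002
post top 57 [ 0.51416798 -0.03050948  0.04058883]
base 985 ((512.9738159179688, -31.337316513061523), 45.731449127197266) [ 0.51649997 -0.02909977  0.01134444]
side 2647 ((519.3663940429688, -250.50083923339844), (91.57534790039062, 56.546287536621094), 22.817096710205078) 0.03353087379367481
post top 81 [ 0.50899635 -0.03117809  0.04153472]
base 1576 ((509.8355407714844, -29.994382858276367), 45.89719009399414) [ 0.50787841 -0.03359619  0.01200883]
```

The scene picture shows the orange holder at (180,170), the stand at (271,203) and the blue holder at (388,258), with the route between them clear. Holder: about (0.521, -0.251), long axis 23°. Stand: about (0.511, -0.031). I'll swing around at height.

>>> {"name": "drive_tool", "arguments": {"moves": "-0.03 -0.01 0 8 1; -0.07 -0.025 0 16 1; -0.12 -0.045 0 24 1; -0.17 -0.065 0 32 1; -0.215 -0.08 0 40 1; -0.26 -0.1 0 48 1; -0.3 -0.115 0 56 1; -0.34 -0.13 0 64 1"}}

```text
time_s: 1.3
tool_pos: [0.4495, 0.4292, 0.223]
tool_rot: [179.9, -0.0, 102.7]
force: [-0.2, 0.3, -1.4]
grip_width: 0.087
```

>>> {"name": "drive_tool", "arguments": {"moves": "-0.035 0 0 8 1; -0.08 0 0 16 1; -0.125 -0.005 0 24 1; -0.17 -0.01 0 32 1; -0.22 -0.015 0 40 1; -0.27 -0.02 0 48 1; -0.315 -0.025 0 56 1; -0.36 -0.03 0 64 1"}}

```text
time_s: 2.1
tool_pos: [0.4999, 0.0717, 0.223]
tool_rot: [-180.0, -0.1, 38.8]
force: [0.2, 0.7, -0.4]
grip_width: 0.0872
```

>>> {"name": "drive_tool", "arguments": {"moves": "-0.025 0.035 0 4 1; -0.05 0.07 0 8 1; -0.078 0.11 0.01 12 1; -0.107 0.15 0.02 16 1; -0.135 0.19 0.03 16 1; -0.16 0.225 0.04 16 1; -0.178 0.25 0.04 16 1; -0.187 0.264 0.04 16 1"}}

```text
time_s: 2.9
tool_pos: [0.5203, -0.2529, 0.1825]
tool_rot: [179.9, 0.1, 22.9]
force: [-0.0, 0.3, 0.4]
grip_width: 0.0873
```

```bash
python3 - <<'E'
from h import *
o=get_obs();im,d=read_camera('wrist');cv2.imwrite('pics/w1.png',im[...,::-1])
print(o['tool_pos'],o['tool_rot'],o['qpos'])
P=cloud('wrist',d,o)
for t in ['holder_orange','dish_orange']:
    for r in pinpoint('wrist',t)[:2]: print(t,r,atz('wrist',r['uv'],0 if t[0]=='h' else .02,o))
m=(abs(P[...,2]-.034)<.006)&(np.hypot(P[...,0]-.52,P[...,1]+.25)<.065)
r=cv2.minAreaRect(P[m][:,:2].astype(np.float32)*1000);print(m.sum(),r,P[m][:,2].mean())
hsv=cv2.cvtColor(im,cv2.COLOR_RGB2HSV);k=m&(hsv[...,1]>150)
v,u=np.nonzero(k);print('orange',k.sum(),P[k].mean(0))
E
```

```text
[ 0.52032987 -0.25288047  0.18251929] [1.79918455e+02 5.71317407e-02 2.28706105e+01] [-19.04836365  14.35810469  49.41201921  98.27678717 -11.28473567
  72.56003859 -34.24927781]
holder_orange {'uv': [281.8, 187.6], 'conf': 0.67} [ 0.52252986 -0.2541791   0.        ]
dish_orange {'uv': [280.0, 190.0], 'conf': 0.56} [ 0.52296839 -0.25175275  0.02      ]
4558 ((520.652587890625, -251.7207794189453), (90.06544494628906, 56.075138092041016), 23.16355323791504) 0.033824946440106786
orange 861 [ 0.5213876  -0.25224394  0.03405479]
```

View pics/w1.png

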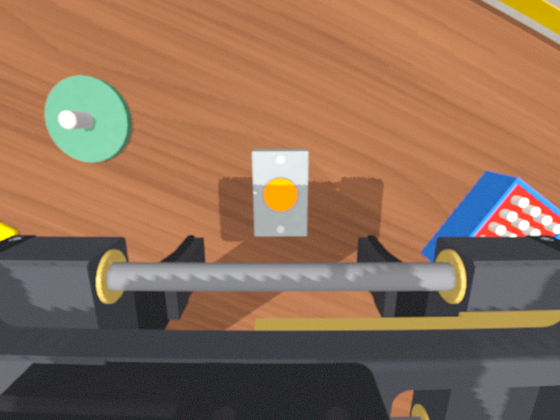

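The wrist view shows the holder square to the jaws at (280,192), the stand at (88,118), and the blue-red box well to the side. Two views put the holder at (0.521, -0.252), yaw 23°, so the tool is already aligned to 1 mm. Descending.

>>> {"name": "drive_tool", "arguments": {"moves": "0 0 0.02 0 1; 0.001 -0.001 0.05 0 1; 0.001 -0.001 0.085 0 1; 0.001 -0.001 0.115 0 1; 0.001 -0.001 0.14 0 1; 0.001 -0.001 0.16 0 1; 0.001 -0.001 0.17 0 1; 0.001 -0.001 0.174 0 1", "grip_force": 30}}

```text
time_s: 3.85
tool_pos: [0.5219, -0.2459, 0.0078]
tool_rot: [-179.9, 0.0, 23.2]
force: [0.2, 0.3, -0.7]
grip_width: 0.087
```

>>> {"name": "drive_tool", "arguments": {"moves": "0 0 0 0 -1; 0 0 0 0 -1; 0 0 0 0 -1; 0 0 0 0 -1; 0 0 0 0 -1; 0 0 0 0 -1; 0 0 0 0 -1; 0 0 0 0 -1", "grip_force": 30}}

```text
time_s: 4.65
tool_pos: [0.5226, -0.2485, 0.0092]
tool_rot: [179.9, -0.1, 23.1]
force: [1.0, -1.3, 3.7]
grip_width: 0.0557
```

>>> {"name": "drive_tool", "arguments": {"moves": "0 0 -0.005 0 -1; 0 0 -0.015 0 -1; 0 0 -0.03 0 -1; 0 0 -0.045 0 -1; 0 0 -0.06 0 -1; 0 0 -0.07 0 -1; 0 0 -0.08 0 -1; 0 0 -0.08 0 -1"}}

```text
time_s: 5.45
tool_pos: [0.5229, -0.2481, 0.0903]
tool_rot: [179.9, -0.1, 23.1]
force: [0.1, 0.6, -2.9]
grip_width: 0.0561
```

```bash
python3 - <<'E'
from h import *
for i in range(2):
    o=get_obs();im,d=read_camera('wrist');print(o['tool_pos'],o['tool_rot'],o['force'],o['grip_width'])
    P=cloud('wrist',d,o)
    print(np.nanmedian(P[...,2]))
    m=(abs(P[...,2]-.012)<.004)&(np.hypot(P[...,0]-.511,P[...,1]+.031)<.08)
    if m.sum()>50: print('base',m.sum(),cv2.minEnclosingCircle(P[m][:,:2].astype(np.float32)*1000),P[m].mean(0))
    T=np.linalg.inv(pose(o));Q=P@T[:3,:3].T+T[:3,3]
    hsv=cv2.cvtColor(im,cv2.COLOR_RGB2HSV)
    k=(hsv[...,1]>150)&(hsv[...,0]>11)&(hsv[...,0]<25)&(np.hypot(Q[...,0],Q[...,1])<.04)&(Q[...,2]<.01)
    print('dish tool',k.sum(),Q[k].mean(0))
    k=(abs(Q[...,0])<.06)&(abs(Q[...,1])<.027)&(abs(Q[...,2]+.025)<.008)
    print('top tool',k.sum(),cv2.minAreaRect(Q[k][:,:2].astype(np.float32)*1000),np.polyfit(Q[k][:,0],Q[k][:,2],1))
cv2.imwrite('pics/w2.png',im[...,::-1])
E
```

```text
[ 0.52294474 -0.24810666  0.09025419] [ 1.79914618e+02 -1.40002801e-01  2.31296094e+01] [ 0.05571417  0.55255541 -2.8765394 ] 0.05609638147123082
0.0010777592480130105
base 6974 ((511.3594970703125, -32.185020446777344), 45.283390045166016) [ 0.51582793 -0.04416867  0.01153339]
dish tool 2524 [ 0.00710473  0.00168307 -0.04885339]
top tool 11403 ((8.023624420166016, -0.0038127899169921875), (53.99089431762695, 68.33724975585938), 89.98918151855469) [ 0.00692152 -0.02450345]
[ 0.52239147 -0.24780955  0.08926825] [ 1.79965335e+02 -7.48092530e-02  2.31314934e+01] [-0.69369954  0.68286561 -3.93736995] 0.056008981938634655
0.0011127355556019292
base 6991 ((511.3330993652344, -32.19065475463867), 45.40977478027344) [ 0.5158738  -0.04435538  0.0115699 ]
dish tool 2564 [ 0.00734609  0.00184448 -0.04952297]
top tool 11391 ((8.017822265625, -0.0020122528076171875), (68.47315979003906, 53.9964714050293), 0.003574113128706813) [ 0.00661186 -0.02450662]
```

View pics/w2.png

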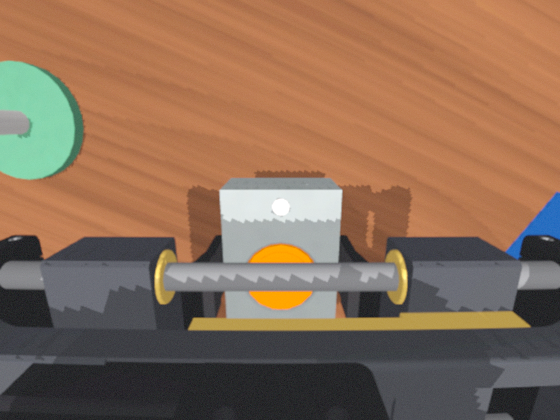

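The wrist view shows the holder gripped level, with the dish still in it at (280,277) and the stand at the left (30,120). The holder's centre is about -3 mm in tool x. I'll go to a spot short of the post and measure it from close by.

>>> {"name": "drive_tool", "arguments": {"moves": "0 -0.015 0 0 -1; 0 -0.045 0 0 -1; 0 -0.08 0 0 -1; 0 -0.12 0 0 -1; 0 -0.155 0 0 -1; 0 -0.18 0 0 -1; 0 -0.198 0 0 -1; 0 -0.204 0 0 -1"}}

```text
time_s: 6.35
tool_pos: [0.4404, -0.0581, 0.0878]
tool_rot: [-179.9, 0.1, 23.3]
force: [0.9, 0.3, -3.6]
grip_width: 0.0554
```

>>> {"name": "drive_tool", "arguments": {"moves": "0 0 0 0 -1; 0 0 0 0 -1; 0 0 0 0 -1; 0 0 0 0 -1; 0 0 0 0 -1; 0 0 0 0 -1; 0 0 0 0 -1; 0 0 0 0 -1"}}

```text
time_s: 7.15
tool_pos: [0.4418, -0.0602, 0.0885]
tool_rot: [-180.0, -0.0, 23.1]
force: [-0.1, 0.1, -3.3]
grip_width: 0.0558
```

```bash
cat > w.py <<'E'
from h import *
import sys
o=get_obs();im,d=read_camera('wrist');print(o['time_s'],o['tool_pos'],o['tool_rot'],o['force'],o['grip_width'])
cv2.imwrite('pics/%s.png'%sys.argv[1],im[...,::-1])
P=cloud('wrist',d,o);T=np.linalg.inv(pose(o));Q=P@T[:3,:3].T+T[:3,3]
near=np.hypot(P[...,0]-.511,P[...,1]+.031)<.08
m=(abs(P[...,2]-.012)<.004)&near
q=Q[m][:,:2].astype(np.float32)*1000
print('base tool',m.sum(),cv2.minEnclosingCircle(q),'z',P[m][:,2].mean())
m=(abs(P[...,2]-.042)<.003)&near&(Q[...,2]>.015)
print('post top tool',m.sum(),Q[m].mean(0),np.ptp(Q[m],axis=0))
k=(abs(Q[...,0])<.06)&(abs(Q[...,1])<.035)&(abs(Q[...,2]+.0245)<.004)
print('top tool min/max',Q[k].min(0),Q[k].max(0),'z',np.median(Q[k][:,2]))
E
python3 w.py w3
```

```text
7.15 [ 0.44182793 -0.06017693  0.08854669] [-1.79999474e+02 -8.51528944e-04  2.31186440e+01] [-0.09156896  0.12408517 -3.29153143] 0.055774536999075724
base tool 10899 ((75.40316009521484, 0.6248793005943298), 45.093955993652344) z 0.011721320541414115
post top tool 582 [0.07545162 0.00058205 0.04694795] [0.01727625 0.01716734 0.0039592 ]
top tool min/max [-0.02611389 -0.03487625 -0.0284918 ] [ 0.04232369  0.03499168 -0.02051115] z -0.024581570684748297
```

View pics/w3.png

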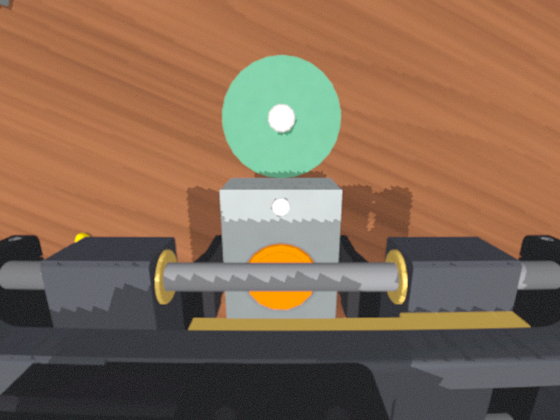

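The wrist view shows the post dead ahead at (281,118), with the base centre and post centre agreeing at tool x +75.4 mm, y +0.6 mm. The holder centre is at -2.7 mm, so I go 78 mm forward and then check from the outside cameras.

>>> {"name": "drive_tool", "arguments": {"moves": "0.01 0 0 0 -1; 0.025 0 0 0 -1; 0.04 0 0 0 -1; 0.055 0.001 0 0 -1; 0.068 0.001 0 0 -1; 0.076 0.001 0 0 -1; 0.078 0.001 0 0 -1; 0.078 0.001 0 0 -1"}}

```text
time_s: 8.0
tool_pos: [0.5139, -0.0304, 0.0883]
tool_rot: [180.0, 0.0, 23.1]
force: [-0.6, -0.1, -3.6]
grip_width: 0.0559
```

>>> {"name": "drive_tool", "arguments": {"moves": "0 0 0.01 0 -1; 0 0 0.02 0 -1; 0 0 0.028 0 -1; 0 0 0.03 0 -1; 0 0 0.03 0 -1; 0 0 0.03 0 -1; 0 0 0.03 0 -1; 0 0 0.03 0 -1"}}

```text
time_s: 8.8
tool_pos: [0.5143, -0.0304, 0.0589]
tool_rot: [180.0, -0.0, 23.1]
force: [-0.3, 0.7, -3.1]
grip_width: 0.0556
```

```bash
python3 - <<'E'
from h import *
o=get_obs();print(o['time_s'],o['tool_pos'],o['tool_rot'],o['force'])
T=pose(o);print('holder centre',(T@[-.0027,0,.0095,1])[:3])
ims=[]
for n in ['side','scene']:
    im,d=read_camera(n);P=cloud(n,d)
    m=(abs(P[...,2]-.012)<.004)&(np.hypot(P[...,0]-.511,P[...,1]+.031)<.06)
    print(n,'base',m.sum(),cv2.minEnclosingCircle(P[m][:,:2].astype(np.float32)*1000))
    v,u=np.nonzero(m);cy,cx=int(v.mean()),int(u.mean());c=im[max(0,cy-85):cy+50,cx-65:cx+65]
    ims.append(cv2.resize(c[:130],(390,390),interpolation=cv2.INTER_CUBIC))
cv2.imwrite('pics/chk.png',np.hstack(ims)[...,::-1])
E
```

```text
8.8 [ 0.51426221 -0.03040166  0.05892325] [ 1.79997658e+02 -4.73513536e-02  2.31187543e+01] [-0.25977305  0.702926   -3.0793562 ]
holder centre [ 0.51178641 -0.03145906  0.04942102]
side base 910 ((509.3699951171875, -31.286602020263672), 45.31031036376953)
scene base 601 ((513.7066040039062, -30.123516082763672), 45.35297775268555)
```

View pics/chk.png

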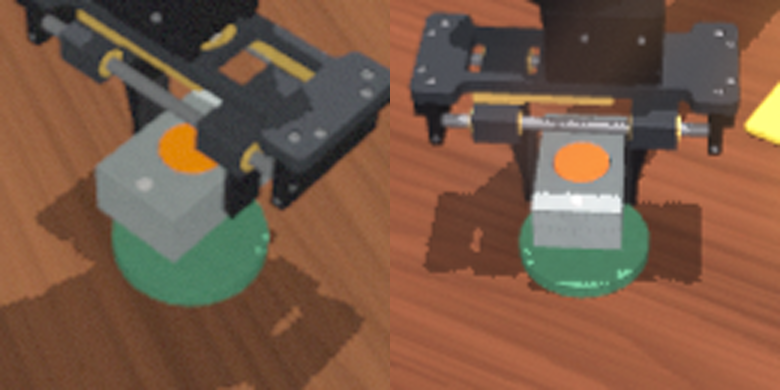

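The crops show the holder over the middle of the base, dish flush, holder centre within about 1 mm of the stand's. Lowering gently.

>>> {"name": "drive_tool", "arguments": {"moves": "0 0 0.003 0 -1; 0 0 0.006 0 -1; 0 0 0.009 0 -1; 0 0 0.012 0 -1; 0 0 0.015 0 -1; 0 0 0.018 0 -1; 0 0 0.02 0 -1; 0 0 0.02 0 -1"}}

```text
time_s: 9.7
tool_pos: [0.5137, -0.0305, 0.0382]
tool_rot: [-180.0, 0.0, 23.1]
force: [0.1, -0.2, -2.6]
grip_width: 0.0553
```

>>> {"name": "drive_tool", "arguments": {"moves": "0 0 0.002 0 -1; 0 0 0.004 0 -1; 0 0 0.006 0 -1; 0 0 0.008 0 -1; 0 0 0.01 0 -1; 0 0 0.012 0 -1; 0 0 0.014 0 -1; 0 0 0.014 0 -1"}}

```text
time_s: 10.5
tool_pos: [0.5137, -0.0304, 0.0242]
tool_rot: [-180.0, 0.0, 23.1]
force: [0.6, 0.5, -3.6]
grip_width: 0.0555
```

>>> {"name": "drive_tool", "arguments": {"moves": "0 0 0.0005 0 -1; 0 0 0.001 0 -1; 0 0 0.0015 0 -1; 0 0 0.002 0 -1; 0 0 0.0025 0 -1; 0 0 0.0025 0 -1; 0 0 0.0025 0 -1; 0 0 0.0025 0 -1"}}

```text
time_s: 11.3
tool_pos: [0.514, -0.0304, 0.0221]
tool_rot: [-180.0, -0.0, 23.1]
force: [-0.4, -0.2, -3.4]
grip_width: 0.056
```

>>> {"name": "drive_tool", "arguments": {"moves": "0 0 0.0005 0 -1; 0 0 0.0005 0 -1; 0 0 0.0005 0 -1; 0 0 0.0005 0 -1; 0 0 0.001 0 -1; 0 0 0.001 0 -1; 0 0 0.001 0 -1; 0 0 0.001 0 -1"}}

```text
time_s: 12.1
tool_pos: [0.514, -0.0304, 0.0212]
tool_rot: [-180.0, -0.0, 23.1]
force: [-1.8, 0.2, 0.3]
grip_width: 0.0558
```

The force went from -3.4 to +0.3 N, so the holder is down on the base. Let go, then rise.

>>> {"name": "drive_tool", "arguments": {"moves": "0 0 0 0 0.35; 0 0 0 0 0.45; 0 0 0 0 0.6; 0 0 0 0 0.8; 0 0 0 0 1; 0 0 0 0 1; 0 0 0 0 1; 0 0 0 0 1"}}

```text
time_s: 12.9
tool_pos: [0.5139, -0.0304, 0.0211]
tool_rot: [-180.0, -0.0, 23.1]
force: [-0.4, 1.0, 0.2]
grip_width: 0.0863
```

>>> {"name": "drive_tool", "arguments": {"moves": "0 0 -0.005 0 1; 0 0 -0.015 0 1; 0 0 -0.03 0 1; 0 0 -0.05 0 1; 0 0 -0.075 0 1; 0 0 -0.1 0 1; 0 0 -0.125 0 1; 0 0 -0.14 0 1"}}

```text
time_s: 13.7
tool_pos: [0.5152, -0.0308, 0.1646]
tool_rot: [180.0, -0.2, 23.1]
force: [-0.1, 0.3, -0.1]
grip_width: 0.0871
```

>>> {"name": "drive_tool", "arguments": {"moves": "-0.01 0 0 0 1; -0.02 0 0 0 1; -0.03 0 0 0 1; -0.03 0 0 0 1; -0.03 0 0 0 1; -0.03 0 0 0 1; -0.03 0 0 0 1; -0.03 0 0 0 1"}}

```text
time_s: 14.5
tool_pos: [0.4865, -0.0422, 0.1609]
tool_rot: [180.0, 0.0, 23.1]
force: [-0.3, 0.1, -0.7]
grip_width: 0.0866
```

```bash
python3 - <<'E'
from h import *
o=get_obs();print(o['time_s'],o['tool_pos'],o['force'],o['grip_width'])
ims=[]
for n in ['side','wrist']:
    im,d=read_camera(n);P=cloud(n,d,o)
    near=np.hypot(P[...,0]-.511,P[...,1]+.031)<.056
    hsv=cv2.cvtColor(im,cv2.COLOR_RGB2HSV)
    k=near&(abs(P[...,2]-.056)<.006);print(n,'dish top z',k.sum(),P[k].mean(0),P[k].std(0))
    t=near&(abs(P[...,2]-.046)<.003);q=P[t]
    A=np.c_[q[:,:2]-[.511,-.031],np.ones(len(q))];print('block top plane',t.sum(),np.linalg.lstsq(A,q[:,2],rcond=None)[0],cv2.minAreaRect(q[:,:2].astype(np.float32)*1000))
    v,u=np.nonzero(near&(P[...,2]>.04));cy,cx=int(v.mean()),int(u.mean());s=60 if n=='side' else 90
    ims.append(cv2.resize(im[max(0,cy-s):cy+s,max(0,cx-s):cx+s],(390,390),interpolation=cv2.INTER_CUBIC))
cv2.imwrite('pics/end.png',np.hstack(ims)[...,::-1])
E
```

```text
14.5 [ 0.48650884 -0.04216318  0.16093069] [-0.29267954  0.06668451 -0.65505184] 0.08662512977568726
side dish top z 322 [ 0.50821474 -0.03227743  0.05581354] [0.00916989 0.00948938 0.00171814]
block top plane 1119 [-0.00114912  0.00282704  0.04600256] ((509.4119873046875, -30.129531860351562), (91.41419219970703, 57.9085807800293), 22.817594528198242)
wrist dish top z 1273 [ 0.51140673 -0.03148001  0.05595805] [0.00895278 0.00883878 0.00081994]
block top plane 4760 [-3.42406187e-05 -5.24999664e-04  4.57733353e-02] ((511.06317138671875, -31.857036590576172), (90.2964859008789, 56.30708694458008), 23.019521713256836)
```

View pics/end.png

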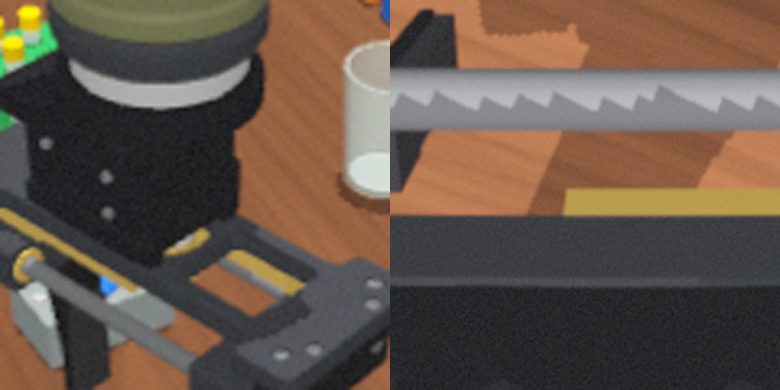

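The crop missed (it shows the gripper), but the depth numbers from both cameras are clear. The block top is level at 46 mm (12 + 34) and the dish top is at 56 mm, 10 mm proud. The arm is clear.

```bash
python3 -c "
from cell import *
print(sign_off())"
```

```text
the job is handed in; nothing more can be done
None
```

I gripped the orange holder across its 56 mm width, lifted it, and lowered it level over the post. I released it when the wrist force showed it resting on the base. The job was handed in at about 14.6 s, well inside the 43 s limit.

**Last checks:**
- **Holder:** the side and wrist depth images both show the block top level at 46 mm, as expected for a holder flat on the base. It is centred within about 2 mm of the post.
- **Dish:** its top is at about 56 mm, so it stands 10 mm proud.
- **Robot:** the gripper was open, with its fingertips at z 0.16 m, well clear of the holder.
- **Blue holder:** I kept the arm away from it, but did not measure it again at the end.

The final picture was cropped to the wrong place and showed mostly the gripper, so the end state rests on the depth readings, not on a view. The side camera puts the holder about 2 mm from where the wrist camera does, which is within the calibration error.

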